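# Slide a brass blank out of its tray and lay it on the bench block

### The job

Take the flat brass blank out of its railed tray and lay it across the steel bench block, ready for hammering: lengthwise over the block's shorter side, centred, both ends sticking out equally. It lies too low between the rails to be gripped, so press lightly on it and slide it out of the tray's open end until enough overhangs to pinch, without letting it drop off. Lower it until it rests on the block before letting go, never press it on tray or block with more than 15 N (that scores the brass), and leave the other things alone.

Things in the scene. Friction and masses are not known exactly. Their poses are not given: they have to be found in the camera images.
- blank: flat brass blank, plain rectangle 130 (x) x 40 (y) x 3 mm, about 0.1 to 0.18 kg; origin at the centre of its underside, z up, x along its length, its -x end nearest the tray's open end. Smooth: slides on the tray floor with a friction coefficient of roughly 0.25. It overbalances if its centre passes the tray's open end
- blank_front (a point): the middle of the blank's end face that looks to the tray's open end (65 mm from the blank's centre, at half thickness)
- tray: fixed tray: wooden block 152 x 64 mm with a flat steel floor 142 mm long, 30 mm above the worktop, on a rubber pad (gives 1 mm per 30 N); origin at the worktop under the floor's centre. Open end at local x = -71 mm, a straight drop. Aluminium side rails 8 mm wide, 43.4 mm apart, 4 mm tall (1 mm above the blank). Wooden back stop at x = 71 to 81 mm, 14 mm above the floor; blank within 10 mm of it
- tray_mouth (a point): the middle of the floor's edge at the tray's open end, on the floor surface; the tray's -x direction points out of it
- block: loose hardened steel bench block 55 (x) x 70 (y) x 18 mm, 0.55 kg; origin at the centre of its underside on the worktop; the blank goes along the block's x
- flux_jar: white jar with a green screw lid, 58 mm wide, 50 mm tall; bystander, origin at its underside
- ring_clamp: wooden ring clamp, 140 x 28 x 22 mm, lying down; bystander
- shears: black-handled shears, 204 mm long, lying flat; bystander

How it is judged:
By the outcome, as a careful person would: the job done as asked, in the order asked, and still so for the second after the job is handed in, with the robot touching nothing.
It also fails if it takes over 64 s, if anything falls off the work surface, if the arm or the gripper's body presses on something with over 40 N, if the wrist force passes 120 N, or if a joint passes its speed limit or range.

### The arm

A 7-joint arm with a two-finger parallel gripper is mounted at the origin on a cart in front of the work surface, level with it; the furniture and walls round the work are solid. World frame = base frame: x ahead of the robot, y to its left, z up, the work surface at z = 0. Lengths are in m, angles in degrees, forces in N, time in s.
With the tool pointing down it reaches from about 0.425 to 1.025 m from the base axis. Payload 9.4 kg.
Tool frame: the origin (TCP) lies at the very end of the fingers, on their centre line; the grasp point (between the pads) lies 19 mm behind it; x points along the fingers, y is the direction in which the jaws open and shut, and the axes are right-handed (so a half turn about x gives the same grasp; the last joint's range is limited). The gripper opens to 93 mm and grips with 3 to 60 N. Pads are 15 mm wide; open, the fingers measure 128 mm over their backs; the gripper's body (75 mm by 188 mm) begins 65 mm behind the grasp point.
Start: joints at [-67.821, 34.337, -0.143, 91.639, 0.103, 54.024, -4.572], TCP at [0.324, 0.648, 0.219] pointing down, gripper open.
Joint ranges: [-147.43, 147.43], [-19.82, 112.94], [-74.19, 73.91], [6.32, 146.72], [-59.91, 239.91], [6.04, 106.73], [-150.56, 150.56]. Speed limits (degrees/s): [127.2, 127.2, 172.46, 172.46, 180, 180, 180].

### API

Orientations are given as [roll, pitch, yaw] about the fixed x, y, z axes, in that order (R = Rz(yaw) Ry(pitch) Rx(roll)).
In Python, from workcell import arm gives the robot as it stands.
- The arm moves only by the tool step_arm, never from a script. Its argument "deltas" is text: rows parted by semicolons, each of 7 numbers parted by spaces: the shift along the world's x, y, z normalised to -1 to 1, where 1 is 100 mm, then the turn, a rotation vector about the world's x, y, z normalised to -1 to 1, where 1 is 1.5 rad, then the opening in per cent of the stroke, from 0 (shut) to 100 (fully open). A call has 1 to 12 rows; each row is the pose to reach, as a shift and turn from the pose commanded when the call began; what a row does not reach only later rows make up. A row lasts 1/10 s, in which the tool goes at most 50 mm and 8.59 degrees, less where a joint would pass 70% of its speed; a pose out of reach is approached as far as the arm can. A call with a number of a shift or a turn outside -1 to 1 is refused whole. A call with a gripper value outside its range is refused whole. The fingers move at their own pace and stop on an object; the grip force is fixed at half the most. Time passes only in rows, so rows that repeat a pose let the fingers close. It gives the time, the measured TCP pose, the force and the opening at its end, in the units of the state.
- arm.get_obs(): the state, without advancing time (a new reading comes with each control period).
- arm.camera(name): name is "scene" or "top" or "wrist"; returns (picture, depth): 480x640x3 uint8, red, green, blue; 480x640 float32, m along the optical axis (not along the pixel's ray), 0 where there is no reading.
- arm.camera_info(name): a dict with "fx", "fy", "cx", "cy" (pixels), "xyz" and "attitude" of the camera in the world; the wrist camera has in their place "tool_from_camera" (4x4, takes a point from camera to tool coordinates, whose origin is the TCP and whose axes are the tool frame's). Camera axes: x right, y up, looking along -z (the intrinsics and any distortion apply to the point x, -y, -z); pixel columns grow to the right and rows downward; lengths in m; the calibration is good to about 2 mm. A picture is of the moment at which its call begins: read the wrist's pose just before it. camera_info takes no time and is no camera call.
- arm.job_done(): hands the job in, once; it reports no verdict.
The state is a dict: "time_s": time; "q": joint angles; "qd": joint speeds; "joint_efforts": joint torques, N m; "ee_pos": TCP position; "tool_rot": TCP orientation; "ft_force": force on the tool from outside, world axes, zero at the start; "wrist_torque": the same for the moment, N m; "width": opening from 0.0 (shut) to 1.0 (fully open).
Only numpy, scipy, OpenCV 4.12 (cv2) and the standard library are available. Lean on these libraries where they do the work, as an engineer would, in place of code of your own. Each camera call takes 0.05 s, during which the arm holds its last target.

## Working session

There is one attempt and no reset: what is moved stays moved. The work goes in short steps, Python scripts to look and compute and a tool call to move; the robot and the scene stay as the last step left them, time stands still between calls to the robot, and variables do not carry over. Pictures are saved under pics/ and viewed, and the job is handed in when it is done.

Besides the shell and the picture viewer there is one more tool, called as name(argument=value, ...) on one line, values as JSON. step_arm: Moves the arm, as the interface text tells. Scaled input: -1 to 1 covers 100 mm each way for a shift and 1.5 rad each way for a turn. Its arguments: {"type":"object","properties":{"deltas":{"type":"string"}},"required":["deltas"]}

```bash
ls; mkdir -p pics; cat > h.py <<'E'
import numpy as np, cv2
from scipy.spatial.transform import Rotation as R
from workcell import arm
E
python3 - <<'E'
from h import *
print(arm.get_obs())
for n in ["scene","top","wrist"]:
    print(n, arm.camera_info(n))
    p,d=arm.camera(n); cv2.imwrite(f"pics/{n}0.png",p[:,:,::-1]); np.save(f"pics/{n}0.npy",d)
E
```

```text
pics
{'time_s': 0.0, 'q': array([-67.82229689,  34.3842546 ,  -0.14481801,  91.68006624,
         0.10343133,  54.02384068,  -4.57099858]), 'qd': array([ 0.03511839,  0.06244675,  0.01624643, -0.01466239,  0.02450121,
        0.01704433, -0.00037936]), 'joint_efforts': array([-5.80216183e-04, -7.65039825e+01,  1.49660803e+00, -2.52354079e+01,
       -5.24911622e-02,  1.65743806e-02,  1.22309580e-04]), 'ee_pos': array([0.32412215, 0.6479744 , 0.21776889]), 'tool_rot': array([ -84.24137421,   89.91194735, -110.80967427]), 'ft_force': array([ 0.07539277,  0.61013102, -0.0906102 ]), 'wrist_torque': array([0.02699243, 0.02078449, 0.00329625]), 'width': 0.995149913933905}
scene {'fx': 436.7677959185774, 'fy': 436.7677959185774, 'cx': 318.89162353637204, 'cy': 242.02996929072245, 'xyz': array([0.30603195, 0.43562432, 0.71477339]), 'attitude': array([  40.21288597,   -0.50990427, -147.62664685])}
top {'fx': 488.49232954201915, 'fy': 488.49232954201915, 'cx': 321.47076656584574, 'cy': 244.48742714565273, 'xyz': array([ 0.45577076, -0.04039394,  1.12434101]), 'attitude': array([  8.66298062,   0.37166123, -90.00456108])}
wrist {'fx': 417.6238000517558, 'fy': 417.6238000517558, 'cx': 326.91428681388993, 'cy': 245.61604477794216, 'tool_from_camera': array([[ 7.24051315e-04,  2.59491473e-01, -9.65745127e-01,
        -1.65521574e-01],
       [ 9.99999715e-01,  1.92410280e-05,  7.54903101e-04,
         4.78656473e-04],
       [ 2.14472847e-04, -9.65745399e-01, -2.59491385e-01,
        -7.24022528e-02],
       [ 0.00000000e+00,  0.00000000e+00,  0.00000000e+00,
         1.00000000e+00]])}
```

View pics/scene0.png

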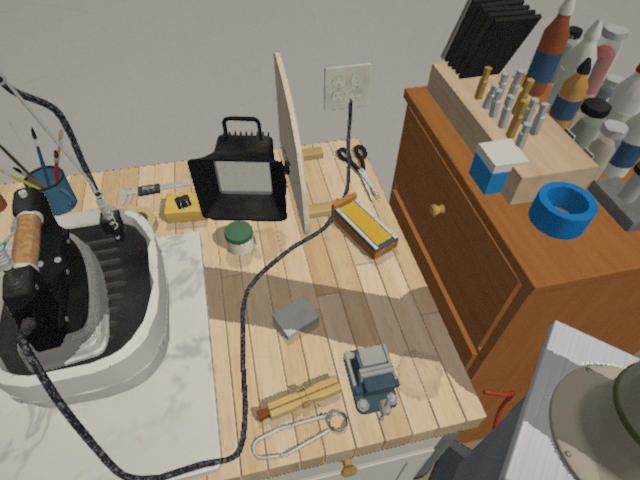

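View pics/top0.png

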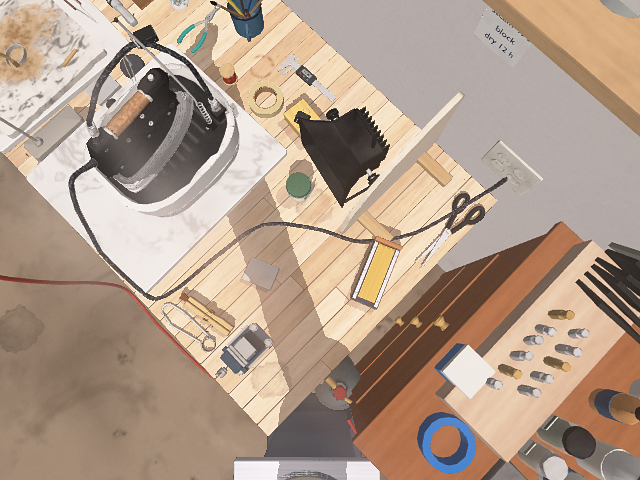

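View pics/wrist0.png

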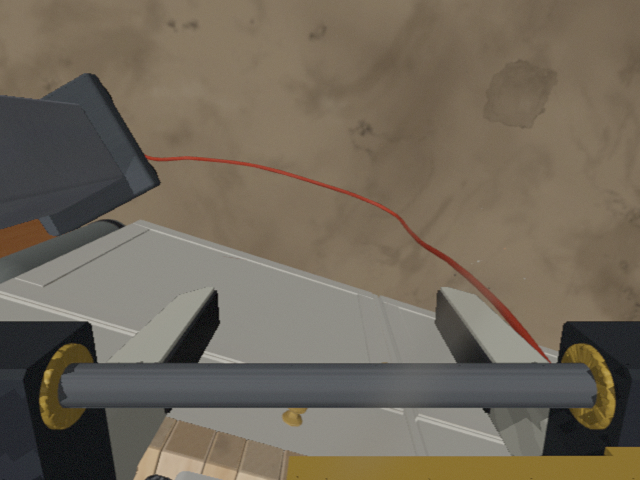

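```bash
cat >> h.py <<'E'
def cam(n, obs=None):
    i=arm.camera_info(n)
    K=np.array([[i['fx'],0,i['cx']],[0,i['fy'],i['cy']],[0,0,1]])
    if n=='wrist':
        o=obs if obs is not None else arm.get_obs()
        T=np.eye(4); T[:3,:3]=R.from_euler('xyz',o['tool_rot'],degrees=True).as_matrix(); T[:3,3]=o['ee_pos']
        T=T@i['tool_from_camera']; return K,T[:3,:3],T[:3,3]
    return K,R.from_euler('xyz',i['attitude'],degrees=True).as_matrix(),np.array(i['xyz'])
def ray(c,uv):
    K,Rm,t=c; uv=np.atleast_2d(uv).astype(float)
    d=np.c_[(uv[:,0]-K[0,2])/K[0,0],-(uv[:,1]-K[1,2])/K[1,1],-np.ones(len(uv))]
    return t,d@Rm.T
def plane(c,uv,z):
    t,d=ray(c,uv); s=(z-t[2])/d[:,2]; return t+d*s[:,None]
def depthpt(c,uv,dep):
    t,d=ray(c,uv); z=np.array([dep[int(round(v)),int(round(u))] for u,v in np.atleast_2d(uv)]); return t+d*z[:,None]
def proj(c,P):
    K,Rm,t=c; p=(np.atleast_2d(P)-t)@Rm; return np.c_[K[0,2]+K[0,0]*p[:,0]/-p[:,2], K[1,2]-K[1,1]*p[:,1]/-p[:,2]]
def tri(ca,ua,cb,ub):
    out=[]
    for a,b in zip(np.atleast_2d(ua),np.atleast_2d(ub)):
        t1,d1=ray(ca,a);t2,d2=ray(cb,b);d1=d1[0]/np.linalg.norm(d1);d2=d2[0]/np.linalg.norm(d2)
        s=np.linalg.lstsq(np.c_[d1,-d2],t2-t1,rcond=None)[0]; p,q=t1+s[0]*d1,t2+s[1]*d2
        out.append(np.r_[(p+q)/2,np.linalg.norm(p-q)])
    return np.array(out)
E
python3 - <<'E'
from h import *
a=cv2.imread('pics/top0.png')[210:330,220:460]; b=cv2.imread('pics/scene0.png')[180:350,260:430]
cv2.imwrite('pics/topc.png',cv2.resize(a,None,fx=3.3,fy=3.3,interpolation=2))
cv2.imwrite('pics/scec.png',cv2.resize(b,None,fx=3.5,fy=3.5,interpolation=2))
for n in['top','scene']:
    c=cam(n);d=np.load(f'pics/{n}0.npy')
    pts={'top':[(377,270),(262,275),(383,242),(298,184),(345,217),(376,238),(300,250)],'scene':[(362,224),(295,318),(238,230),(310,300)]}[n]
    print(depthpt(c,pts,d).round(3))
E
```

```text
[[ 0.564 -0.158  0.031]
 [ 0.554  0.102  0.018]
 [ 0.626 -0.171  0.043]
 [ 0.759  0.02   0.047]
 [ 0.693 -0.088 -0.001]
 [ 0.635 -0.156  0.044]
 [ 0.614  0.017  0.   ]]
[[ 0.56  -0.148  0.031]
 [ 0.556  0.111  0.018]
 [ 0.759  0.019  0.048]
 [ 0.561  0.053 -0.003]]
```

View pics/topc.png

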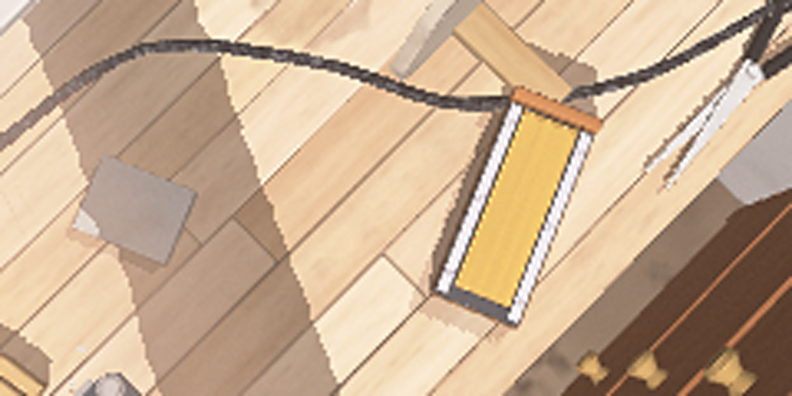

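View pics/scec.png

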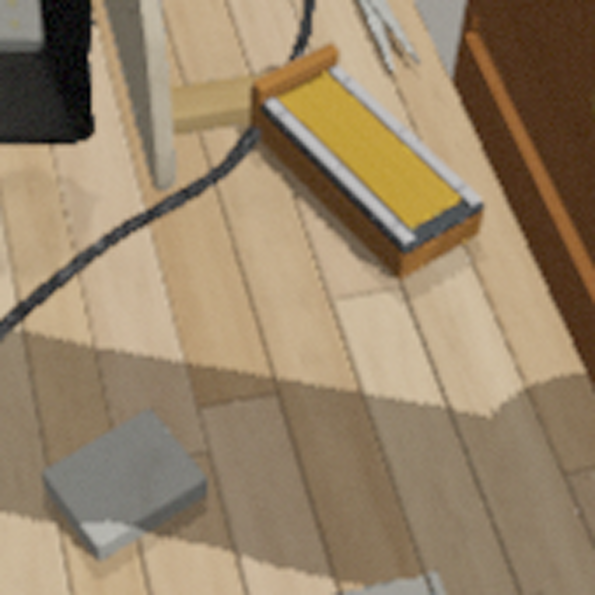

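```bash
cat > m.py <<'E'
from h import *
def maskpts(img,box,lo,hi):
    x0,y0,x1,y1=box; s=6
    c=cv2.resize(img[y0:y1,x0:x1],None,fx=s,fy=s,interpolation=cv2.INTER_LINEAR)
    m=cv2.inRange(cv2.cvtColor(c,cv2.COLOR_BGR2HSV),lo,hi)
    m=cv2.morphologyEx(m,cv2.MORPH_OPEN,np.ones((9,9)))
    m=cv2.morphologyEx(m,cv2.MORPH_CLOSE,np.ones((15,15)))
    k=max(cv2.findContours(m,0,cv2.CHAIN_APPROX_NONE)[0],key=cv2.contourArea)[:,0].astype(float)
    return (k+.5)/s-.5+[x0,y0]
def rect(c,k,z):
    P=plane(c,k,z)[:,:2]; o=P.mean(0)
    r=cv2.minAreaRect(((P-o)*1000).astype(np.float32)); b=cv2.boxPoints(r)/1000+o
    return np.array(r[0])/1000+o,r[1],r[2],b
E
python3 - <<'E'
from m import *
for n,bx,bb in[('top',(340,225,410,320),(235,250,290,295)),('scene',(320,190,405,265),(265,290,330,345))]:
    im=cv2.imread(f'pics/{n}0.png'); c=cam(n)
    print(n,cv2.cvtColor(im,cv2.COLOR_BGR2HSV)[[270,224][n=='scene'],[377,362][n=='scene']],cv2.cvtColor(im,cv2.COLOR_BGR2HSV)[[275,318][n=='scene'],[262,295][n=='scene']])
    k=maskpts(im,bx,(18,130,120),(32,255,255))
    r=rect(c,k,.033); print('blank',r[0].round(4),np.round(r[1],1),round(r[2],1));print(r[3].round(4))
    k=maskpts(im,bb,(0,0,60),(180,45,255))
    r=rect(c,k,.018); print('block',r[0].round(4),np.round(r[1],1),round(r[2],1));print(r[3].round(4))
    v=cv2.approxPolyDP(((k)*10).astype(np.int32),40,True)[:,0]/10; print(v)
E
```

```text
top [ 20 135 239] [ 10  48 176]
blank [ 0.5586 -0.1559] [ 39.1 129.3] 67.4
[[ 0.4913 -0.1492]
 [ 0.6108 -0.1988]
 [ 0.6258 -0.1627]
 [ 0.5064 -0.113 ]]
block [0.5587 0.1055] [70.4 54.2] 68.3
[[0.5205 0.0828]
 [0.5709 0.0628]
 [0.5969 0.1282]
 [0.5466 0.1482]]
[[250.7 257.2]
 [242.2 278.4]
 [249.7 280.9]
 [255.  272.2]
 [263.7 275.9]
 [259.9 285. ]
 [269.4 288.7]
 [278.5 267.9]]
scene [ 22 175 191] [ 25  12 125]
blank [ 0.5595 -0.1559] [ 40.4 134.1] 66.9
[[ 0.4899 -0.1482]
 [ 0.6133 -0.2007]
 [ 0.6291 -0.1635]
 [ 0.5058 -0.111 ]]
block [0.5562 0.1096] [73.9 62.2] 67.9
[[0.5135 0.087 ]
 [0.5711 0.0636]
 [0.5989 0.1322]
 [0.5413 0.1555]]
[[302.7 296.5]
 [271.7 314.5]
 [287.5 339. ]
 [318.4 320. ]]
```

```bash
python3 - <<'E'
from m import *
o=arm.get_obs(); print(R.from_euler('xyz',o['tool_rot'],degrees=True).as_matrix().round(3), o['time_s'])
ct,cs=cam('top'),cam('scene')
# scene corners of block top: order from top-cam corners
tc=np.array([[250.7,257.2],[278.5,267.9],[269.4,288.7]])
sc=np.array([[287.5,339],[271.7,314.5],[302.7,296.5]])
print(proj(cs,plane(ct,tc,.018)).round(1))
E
python3 - <<'E'
import cv2
a=cv2.imread('pics/scene0.png')[285:350,260:335]
cv2.imwrite('pics/sb.png',cv2.resize(a,None,fx=8,fy=8,interpolation=cv2.INTER_NEAREST))
E
```

```text
[[-0.     0.447  0.894]
 [-0.001  0.894 -0.447]
 [-1.    -0.001  0.   ]] 0.15
[[271.9 314.8]
 [302.5 296.1]
 [317.9 315.6]]
```

View pics/sb.png

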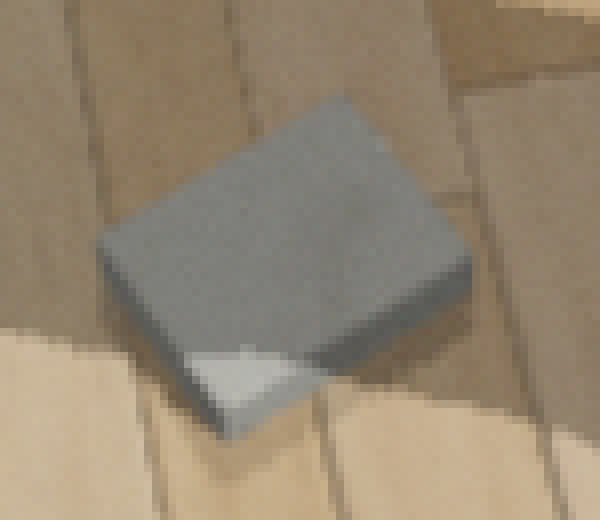

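```bash
python3 - <<'E'
from m import *
ct,cs=cam('top'),cam('scene')
b=tri(ct,[[250.7,257.2],[278.5,267.9],[269.4,288.7],[242.2,278.4]],cs,[[272,314.3],[302.6,296.6],[318.3,316.4],[287.3,335.5]])
print(b.round(4),b.mean(0))
E
```

```text
[[5.950e-01 1.282e-01 1.940e-02 1.000e-04]
 [5.706e-01 6.460e-02 1.640e-02 3.000e-04]
 [5.230e-01 8.460e-02 1.580e-02 9.000e-04]
 [5.472e-01 1.471e-01 1.680e-02 1.000e-03]] [0.55895433 0.10613986 0.01713136 0.00058264]
```

step_arm(deltas="0.13 -0.33 0.05 0 0 0.01 100; 0.26 -0.67 0.1 0 0 0.03 100; 0.4 -1 0.2 0 0 0.05 100")

```text
time_s: 0.45
ee_pos: [0.3642, 0.5468, 0.2377]
tool_rot: [-91.5, 89.9, -113.7]
ft_force: [0.5, -0.9, 0.6]
width: 0.997
```

step_arm(deltas="0.13 -0.33 0.05 0 0 0 100; 0.26 -0.67 0.1 0 0 0 100; 0.4 -1 0.1 0 0 0 100")

```text
time_s: 0.75
ee_pos: [0.4048, 0.4471, 0.2492]
tool_rot: [68.9, 90.0, 46.6]
ft_force: [0.2, 0.1, -0.5]
width: 1.001
```

step_arm(deltas="0.13 -0.33 0 0 0 0 100; 0.26 -0.67 0 0 0 0 100; 0.4 -1 0 0 0 0 100")

```text
time_s: 1.05
ee_pos: [0.4445, 0.3469, 0.2486]
tool_rot: [-98.1, 90.0, -120.4]
ft_force: [-0.3, 0.5, 0.1]
width: 1.0
```

step_arm(deltas="0.13 -0.33 0 0 0 0 100; 0.26 -0.67 0 0 0 0 100; 0.4 -1 0 0 0 0 100")

```text
time_s: 1.35
ee_pos: [0.4845, 0.2468, 0.2486]
tool_rot: [-107.1, 90.0, -129.4]
ft_force: [1.2, 0.5, -0.1]
width: 1.001
```

step_arm(deltas="0.13 -0.33 0 0 0 0 100; 0.26 -0.67 0 0 0 0 100; 0.4 -1 0 0 0 0 100")

```text
time_s: 1.65
ee_pos: [0.5245, 0.1469, 0.2486]
tool_rot: [-126.5, 90.0, -148.8]
ft_force: [0.5, 0.0, -0.7]
width: 1.002
```

step_arm(deltas="0.05 -0.2 0 0 0 0 100; 0.05 -0.3 0 0 0 0 100; 0.05 -0.3 0 0 0 0 100; 0.05 -0.3 0 0 0 0 100")

```text
time_s: 2.05
ee_pos: [0.5289, 0.1196, 0.2486]
tool_rot: [136.0, 90.0, 113.8]
ft_force: [-0.1, 0.4, -0.1]
width: 0.997
```

```bash
python3 - <<'E'
from m import *
o=arm.get_obs();p,d=arm.camera('wrist'); cv2.imwrite('pics/w1.png',p[:,:,::-1]); np.save('pics/w1.npy',np.r_[o['ee_pos'],o['tool_rot']]);print(o['time_s'],o['ee_pos'],o['tool_rot'],o['ft_force'],abs(o['qd']).max())
E
```

```text
2.05 [0.52889681 0.11958813 0.2485782 ] [135.99385366  89.96562035 113.77841107] [-0.11418438  0.42723103 -0.06710788] 0.8807876956058323
```

View pics/w1.png

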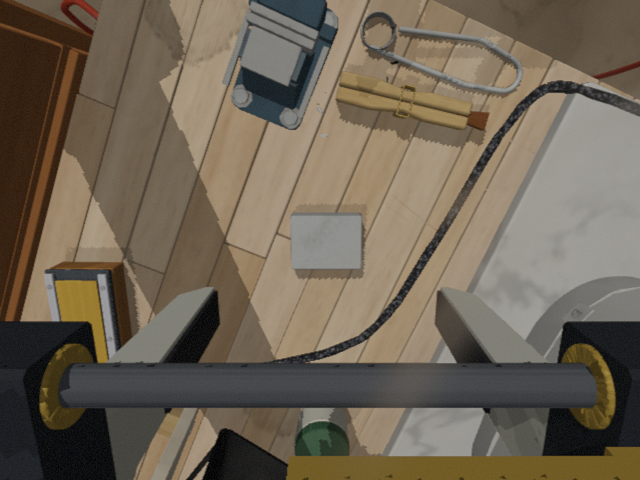

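```bash
cat > wb.py <<'E'
from m import *
import sys
def W(tag):
    s=np.load(f'pics/{tag}.npy'); return cv2.imread(f'pics/{tag}.png'),cam('wrist',{'ee_pos':s[:3],'tool_rot':s[3:]})
E
python3 - <<'E'
from wb import *
im,c=W('w1'); k=maskpts(im,(275,195,380,285),(0,0,60),(180,26,255))
r=rect(c,k,.018);print(r[0],r[1],r[2]);print(r[3].round(4))
print(proj(c,np.c_[r[3],np.full(4,.018)]).round(1))
ct,cs=cam('top'),cam('scene')
x0,y0=275,195
cv2.imwrite('pics/w1c.png',cv2.resize(im[195:285,275:380],None,fx=6,fy=6,interpolation=cv2.INTER_NEAREST))
E
```

```text
[0.55580853 0.10788623] (69.17845153808594, 56.526371002197266) 67.9449234008789
[[0.5166 0.0864]
 [0.569  0.0652]
 [0.595  0.1293]
 [0.5426 0.1506]]
[[289.8 212.7]
 [291.3 268.6]
 [360.7 268.4]
 [361.8 212.5]]
```

View pics/w1c.png

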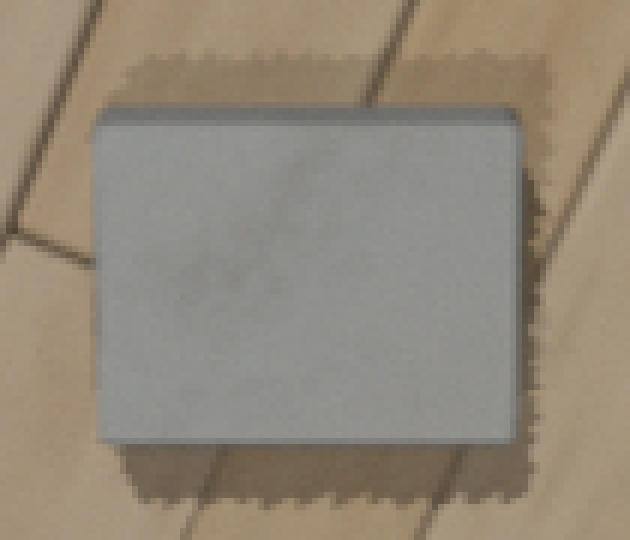

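step_arm(deltas="0 -0.33 0 0 0 0 0; 0 -0.67 0 0 0 0 0; 0 -1 0 0 0 0 0")

```text
time_s: 2.4
ee_pos: [0.5292, 0.0192, 0.2486]
tool_rot: [90.7, 90.0, 68.6]
ft_force: [-0.1, -0.1, 0.4]
width: 0.79
```

step_arm(deltas="0 -0.33 0 0 0 0 0; 0 -0.67 0 0 0 0 0; 0 -1 0 0 0 0 0")

```text
time_s: 2.7
ee_pos: [0.5295, -0.0813, 0.2487]
tool_rot: [73.9, 90.0, 51.7]
ft_force: [0.2, 0.3, 0.5]
width: 0.53
```

step_arm(deltas="0 -0.33 0 0 0 0 0; 0 -0.67 0 0 0 0 0; 0 -0.67 0 0 0 0 0; 0 -0.67 0 0 0 0 0")

```text
time_s: 3.1
ee_pos: [0.5296, -0.1478, 0.2485]
tool_rot: [116.7, 90.0, 94.5]
ft_force: [-0.8, 1.1, 0.5]
width: 0.188
```

```bash
python3 - <<'E'
from m import *
o=arm.get_obs();p,d=arm.camera('wrist'); cv2.imwrite('pics/w2.png',p[:,:,::-1]); np.save('pics/w2.npy',np.r_[o['ee_pos'],o['tool_rot']]);print(o['time_s'],o['ee_pos'],o['tool_rot'],o['ft_force'],o['width'],abs(o['qd']).max())
E
```

```text
3.1 [ 0.5295858  -0.1477548   0.24848985] [116.71714639  89.97257969  94.45273869] [-0.8372131   1.10665598  0.54519792] 0.18848359526753738 1.2965248877009097
```

View pics/w2.png

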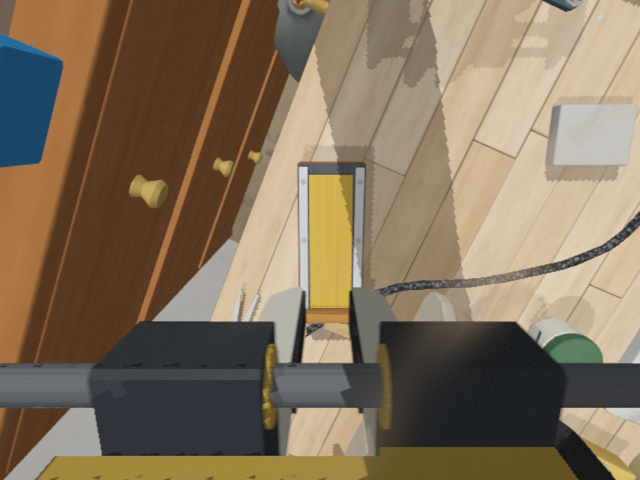

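```bash
python3 - <<'E'
from wb import *
im,c=W('w1')
q=[[290.4,214.9],[360.8,214.9],[360.4,268],[290.9,268]]
P=plane(c,q,.018);print(P.round(4),P.mean(0).round(4)); 
e=(P[1]+P[0]-P[2]-P[3])/2; print('short',np.linalg.norm(e),np.degrees(np.arctan2(-e[1],-e[0])), 'long',np.linalg.norm(P[0]-P[1]),np.degrees(np.arctan2(*(P[1]-P[0])[1::-1])))
im2,c2=W('w2')
k=maskpts(im2,(300,150,370,300),(18,130,100),(32,255,255)); r=rect(c2,k,.033);print('blank w2',r[0],r[1],r[2]);print(r[3].round(4))
cv2.imwrite('pics/w2c.png',cv2.resize(im2[150:330,285:385],None,fx=4,fy=4,interpolation=cv2.INTER_NEAREST)[:, :])
cv2.imwrite('pics/w2d.png',cv2.resize(im2[155:190,290:375],None,fx=9,fy=9,interpolation=cv2.INTER_NEAREST)[:, :])
E
```

```text
[[0.5188 0.0861 0.018 ]
 [0.5444 0.1488 0.018 ]
 [0.5944 0.1292 0.018 ]
 [0.5682 0.0651 0.018 ]] [0.5565 0.1073 0.018 ]
short 0.05371730905855311 -22.221431605320543 long 0.06779912605117949 67.77486858569387
blank w2 [ 0.55308636 -0.15362562] (40.222511291503906, 120.96211242675781) 67.74541473388672
[[ 0.4895 -0.1493]
 [ 0.6014 -0.1951]
 [ 0.6167 -0.1579]
 [ 0.5047 -0.1121]]
```

View pics/w2d.png

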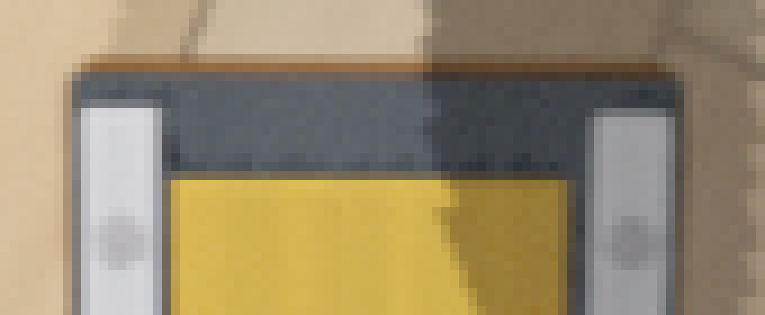

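```bash
python3 - <<'E'
from wb import *
im2,c2=W('w2'); ct,cs=cam('top'),cam('scene')
f=[[308.4,174.3],[352.6,174.3]]
tp=proj(ct,[[.4913,-.1492,.033],[.5064,-.113,.033]]); sp=proj(cs,[[.4899,-.1482,.033],[.5058,-.111,.033]])
print(tp,sp); print(tri(c2,f,ct,tp)); print(tri(c2,f,cs,sp)); print(tri(ct,tp,cs,sp))
print('front',plane(c2,f,.033)); 
m=plane(c2,[[308,162.7],[331,162.7],[354,162.7]],.03);print('mouth',m)
d=np.array([np.cos(np.radians(-22.4)),np.sin(np.radians(-22.4))])
F=plane(c2,f,.033).mean(0)[:2]; print('gap',(F-m[1][:2])@d,'centre',F+.065*d, 'lat',(F-m[1][:2])@[-d[1],d[0]])
E
```

```text
[[373.71382946 302.70757448]
 [357.31043058 295.87597126]] [[391.99348445 236.87443505]
 [376.83823747 245.29070771]]
[[ 0.49211129 -0.15215999 -0.00183974  0.001207  ]
 [ 0.50569489 -0.11259276  0.02983994  0.00209784]]
[[ 0.4897647  -0.1489658   0.03219257  0.00072009]
 [ 0.50533155 -0.11186431  0.03204124  0.00149519]]
[[ 4.90861619e-01 -1.49527525e-01  3.12693458e-02  1.03686012e-03]
 [ 5.06556755e-01 -1.13168476e-01  3.03079338e-02  6.71622031e-05]]
front [[ 0.48935888 -0.14899224  0.033     ]
 [ 0.50449247 -0.1120478   0.033     ]]
mouth [[ 0.47986985 -0.14550987  0.03      ]
 [ 0.48775085 -0.12627098  0.03      ]
 [ 0.49563164 -0.10703258  0.03      ]]
gap 0.010101735162759149 centre [ 0.55702117 -0.15528959] lat -0.00043217566149313016
```

```bash
python3 - <<'E'
from wb import *
o=arm.get_obs();print(o['q'].round(1),o['width'])
for n in['top','scene']:
    d=np.load(f'pics/{n}0.npy');c=cam(n)
    v,u=np.mgrid[0:480:2,0:640:2];uv=np.c_[u.ravel(),v.ravel()]
    t,dr=ray(c,uv);P=t+dr*d[uv[:,1],uv[:,0]][:,None]
    s=(P[:,2]>.07)&(P[:,0]>.35)&(P[:,0]<.8)&(P[:,1]>-.45)&(P[:,1]<.1)
    Q=P[s]; 
    g={}
    for p in Q: g.setdefault((int(p[0]//.04)*4,int(p[1]//.04)*4),[]).append(p[2])
    print(n);[print(k,round(min(a),2),round(max(a),2),len(a)) for k,a in sorted(g.items()) if len(a)>2]
E
```

```text
[  5.7  20.3   5.3 113.1  -2.6  46.7  80.2] 0.14526082604431684
top
(32, -44) 0.19 0.26 49
(32, -40) 0.19 0.28 14
(32, -36) 0.2 0.25 33
(32, -32) 0.2 0.21 34
(32, -28) 0.13 0.21 39
(32, -24) 0.08 0.13 17
(36, -48) 0.19 0.28 78
(36, -44) 0.19 0.25 94
(36, -40) 0.19 0.28 145
(36, -36) 0.13 0.28 149
(36, -32) 0.13 0.21 142
(36, -28) 0.07 0.21 140
(36, -24) 0.07 0.13 7
(40, -48) 0.2 0.25 19
(40, -44) 0.19 0.26 149
(40, -40) 0.12 0.2 155
(40, -36) 0.12 0.2 128
(40, -32) 0.07 0.21 106
(40, -28) 0.08 0.13 8
(44, -48) 0.2 0.23 22
(44, -44) 0.13 0.23 161
(44, -40) 0.12 0.2 126
(44, -36) 0.07 0.13 95
(44, -32) 0.07 0.13 9
(44, -8) 1.12 1.12 301
(48, -48) 0.13 0.2 39
(48, -44) 0.12 0.2 129
(48, -40) 0.08 0.13 95
(48, -36) 0.07 0.13 7
(52, -48) 0.13 0.13 23
(52, -44) 0.07 0.13 91
(52, -40) 0.08 0.13 9
(56, -48) 0.08 0.13 16
(56, -44) 0.08 0.12 4
(60, -32) 0.71 0.73 160
(64, -32) 0.71 0.73 439
(64, -28) 0.71 0.73 282
(64, -12) 0.07 0.14 38
(68, -32) 0.73 0.76 487
(68, -28) 0.71 0.73 543
(68, -24) 0.71 0.73 270
(68, -16) 0.07 0.2 60
(68, -12) 0.08 0.18 35
(68, -8) 0.07 0.18 6
(72, -48) 0.07 0.47 2
[... 863 characters left out ...]
) 0.12 0.2 101
(44, -36) 0.07 0.13 100
(44, -32) 0.07 0.13 18
(48, -48) 0.13 0.2 37
(48, -44) 0.13 0.2 91
(48, -40) 0.07 0.13 90
(48, -36) 0.07 0.13 16
(52, -48) 0.13 0.13 10
(52, -44) 0.07 0.13 82
(52, -40) 0.08 0.13 13
(56, -48) 0.07 0.13 19
(56, -44) 0.07 0.13 13
(64, -12) 0.07 0.14 49
(64, -8) 0.07 0.08 3
(68, -16) 0.07 0.2 45
(68, -12) 0.07 0.18 71
(68, -8) 0.07 0.18 31
(72, -48) 0.07 0.34 159
(72, -44) 0.07 0.35 225
(72, -20) 0.07 0.23 42
(72, -16) 0.08 0.22 80
(72, -12) 0.07 0.17 70
(72, -8) 0.17 0.18 22
(76, -44) 0.07 0.35 465
(76, -40) 0.07 0.35 227
(76, -24) 0.09 0.25 38
(76, -20) 0.07 0.24 57
(76, -16) 0.11 0.15 38
(76, -12) 0.07 0.16 160
(76, -8) 0.16 0.18 24
(76, -4) 0.18 0.18 6
```

```bash
python3 - <<'E'
from wb import *
dd=np.array([np.cos(np.radians(-22.4)),np.sin(np.radians(-22.4))]);nn=np.array([-dd[1],dd[0]])
for n in['top','scene']:
    d=np.load(f'pics/{n}0.npy');c=cam(n)
    v,u=np.mgrid[0:480,0:640];uv=np.c_[u.ravel(),v.ravel()]
    t,dr=ray(c,uv);P=t+dr*d[uv[:,1],uv[:,0]][:,None]
    Q=P[(P[:,2]>.08)&(P[:,0]>.6)&(P[:,0]<.8)&(P[:,1]>-.3)&(P[:,1]<.1)&(P[:,2]<.5)]
    a=(Q[:,:2]-[.557,-.155])@dd;b=(Q[:,:2]-[.557,-.155])@nn
    for lo in np.arange(-.04,.2,.02):
        s=(b>=lo)&(b<lo+.02)
        if s.sum()>3: print(n,'lat',round(lo,2),'along min',np.sort(a[s])[2].round(3),'z there',Q[s][np.argsort(a[s])[:4],2].round(2))
E
```

```text
top lat 0.02 along min 0.212 z there [0.23 0.19 0.16 0.11]
top lat 0.04 along min 0.164 z there [0.2  0.14 0.08 0.21]
top lat 0.06 along min 0.116 z there [0.18 0.17 0.15 0.12]
top lat 0.08 along min 0.071 z there [0.09 0.09 0.1  0.1 ]
top lat 0.1 along min 0.068 z there [0.08 0.08 0.09 0.08]
top lat 0.12 along min 0.112 z there [0.09 0.1  0.13 0.12]
top lat 0.14 along min 0.123 z there [0.18 0.18 0.18 0.18]
top lat 0.16 along min 0.139 z there [0.18 0.18 0.18 0.18]
top lat 0.18 along min 0.155 z there [0.18 0.18 0.18 0.18]
scene lat 0.02 along min 0.226 z there [0.24 0.24 0.24 0.24]
scene lat 0.04 along min 0.173 z there [0.22 0.21 0.22 0.22]
scene lat 0.06 along min 0.124 z there [0.18 0.18 0.18 0.18]
scene lat 0.08 along min 0.075 z there [0.1  0.1  0.11 0.11]
scene lat 0.1 along min 0.068 z there [0.08 0.08 0.08 0.09]
scene lat 0.12 along min 0.111 z there [0.16 0.15 0.08 0.14]
scene lat 0.14 along min 0.121 z there [0.18 0.18 0.18 0.18]
scene lat 0.16 along min 0.138 z there [0.18 0.18 0.18 0.18]
scene lat 0.18 along min 0.155 z there [0.18 0.18 0.18 0.18]
```

step_arm(deltas="0.03 0 0 0 0 0.1 0; 0.06 -0.02 0 0 0 0.2 0; 0.1 -0.03 0 0 0 0.3 0; 0.13 -0.04 0 0 0 0.4 0; 0.17 -0.05 0 0 0 0.5 0; 0.2 -0.06 0 0 0 0.6 0; 0.23 -0.07 0 0 0 0.7 0; 0.26 -0.08 0 0 0 0.8 0; 0.3 -0.09 -0.1 0 0 0.9 0; 0.33 -0.1 -0.3 0 0 1 0; 0.33 -0.1 -0.5 0 0 1 0")

```text
time_s: 4.25
ee_pos: [0.5635, -0.1562, 0.1985]
tool_rot: [-23.0, 89.8, 41.0]
ft_force: [0.5, -0.7, -0.5]
width: 0.01
```

step_arm(deltas="0 0 -0.3 0 0 0.046 0; 0 0 -0.6 0 0 0.046 0; 0 0 -0.8 0 0 0.046 0; 0 0 -0.8 0 0 0.046 0; 0 0 -0.8 0 0 0.046 0")

```text
time_s: 4.75
ee_pos: [0.5628, -0.1569, 0.1189]
tool_rot: [38.4, 90.0, 106.2]
ft_force: [1.1, -0.5, 0.0]
width: 0.006
```

```bash
cat > st.py <<'E'
from m import *
o=arm.get_obs();M=R.from_euler('xyz',o['tool_rot'],degrees=True).as_matrix()
print(o['time_s'],o['ee_pos'].round(4),'x',M[:,0].round(3),'yaw jaw',np.degrees(np.arctan2(M[1,1],M[0,1])).round(2),'F',o['ft_force'].round(2),'w',round(float(o['width']),3),'q7',o['q'][6].round(1))
E
cat > snap.py <<'E'
import sys
from m import *
tag,n=sys.argv[1:3]
o=arm.get_obs();p,d=arm.camera(n); cv2.imwrite(f'pics/{tag}.png',p[:,:,::-1]); np.save(f'pics/{tag}.npy',np.r_[o['ee_pos'],o['tool_rot']])
if len(sys.argv)>3:
    x0,y0,x1,y1,s=map(int,sys.argv[3:8]); cv2.imwrite(f'pics/{tag}c.png',cv2.resize(p[y0:y1,x0:x1,::-1],None,fx=s,fy=s,interpolation=cv2.INTER_CUBIC))
E
python3 st.py; python3 snap.py w3 wrist; python3 snap.py s3 scene 290 140 430 270 5
```

```text
4.75 [ 0.5628 -0.1569  0.1189] x [-0.     0.001 -1.   ] yaw jaw 157.75 F [ 1.07 -0.45  0.  ] w 0.006 q7 147.0
```

View pics/w3.png

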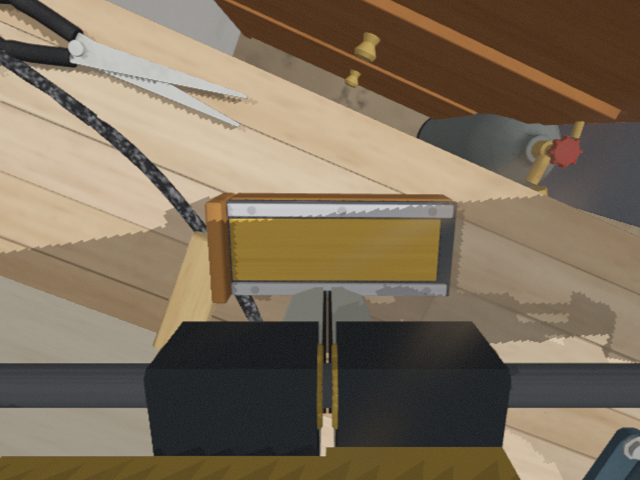

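View pics/s3c.png

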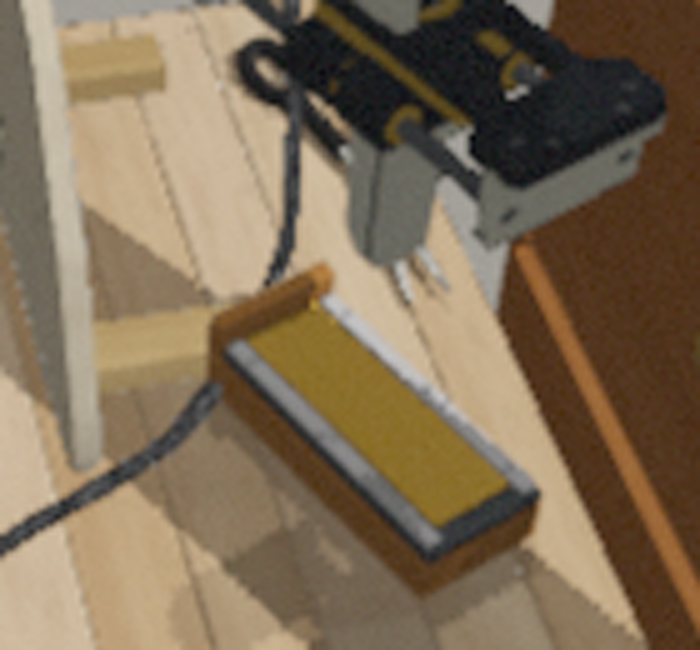

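```bash
python3 - <<'E'
from wb import *
im,c=W('w3')
k=maskpts(im,(215,195,460,300),(18,120,60),(32,255,255)); r=rect(c,k,.033);print('blank w3',r[0],r[1],r[2]);print(r[3].round(4))
E
```

```text
blank w3 [ 0.55760732 -0.15603845] (40.4197998046875, 130.04856872558594) 67.53855895996094
[[ 0.4898 -0.1499]
 [ 0.61   -0.1996]
 [ 0.6254 -0.1622]
 [ 0.5052 -0.1125]]
```

step_arm(deltas="0 0 -0.2 0 0 -0.06 0; 0 0 -0.4 0 0 -0.12 0; 0 0 -0.6 0 0 -0.12 0; 0 0 -0.7 0 0 -0.12 0; 0 0 -0.75 0 0 -0.12 0; 0 0 -0.75 0 0 -0.12 0; 0 0 -0.75 0 0 -0.12 0")

```text
time_s: 5.55
ee_pos: [0.5628, -0.1587, 0.0444]
tool_rot: [-65.2, 89.9, -7.9]
ft_force: [0.5, -0.0, -0.0]
width: 0.005
```

```bash
python3 st.py; python3 snap.py s4 scene 290 140 430 270 5
```

```text
5.55 [ 0.5628 -0.1587  0.0444] x [ 0.001 -0.    -1.   ] yaw jaw 147.31 F [ 0.48 -0.04 -0.01] w 0.005 q7 135.8
```

View pics/s4c.png

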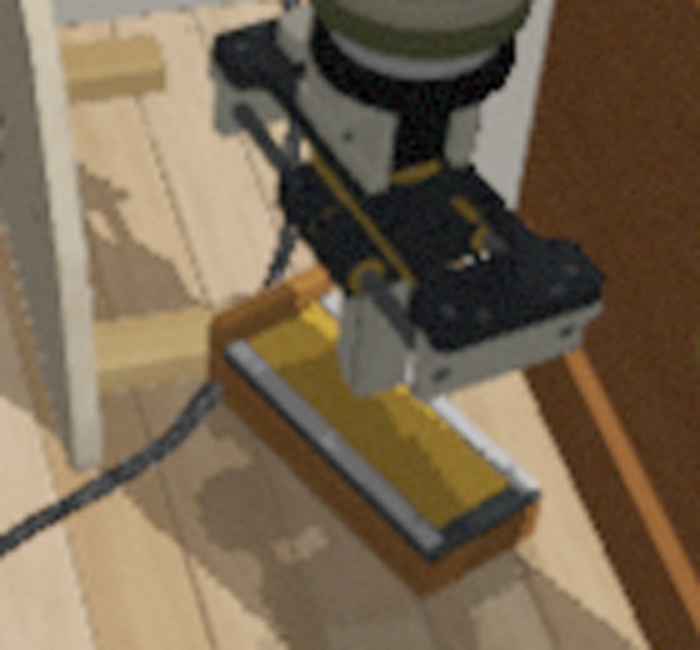

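step_arm(deltas="0 0 -0.03 0 0 0 0; 0 0 -0.06 0 0 0 0; 0 0 -0.085 0 0 0 0; 0 0 -0.085 0 0 0 0; 0 0 -0.085 0 0 0 0")

```text
time_s: 6.1
ee_pos: [0.5623, -0.1585, 0.035]
tool_rot: [96.7, 90.0, 154.0]
ft_force: [0.2, -0.5, 0.2]
width: 0.008
```

step_arm(deltas="0 0 -0.005 0 0 0 0; 0 0 -0.01 0 0 0 0; 0 0 -0.01 0 0 0 0; 0 0 -0.01 0 0 0 0")

```text
time_s: 6.5
ee_pos: [0.5623, -0.1586, 0.0341]
tool_rot: [-18.0, 90.0, 39.3]
ft_force: [-0.2, -0.3, -0.4]
width: 0.009
```

step_arm(deltas="0 0 -0.005 0 0 0 0; 0 0 -0.01 0 0 0 0; 0 0 -0.01 0 0 0 0; 0 0 -0.01 0 0 0 0")

```text
time_s: 6.9
ee_pos: [0.5624, -0.1586, 0.0333]
tool_rot: [-79.1, 90.0, -21.8]
ft_force: [-0.6, -0.2, 4.0]
width: 0.005
```

step_arm(deltas="0 0 -0.001 0 0 0 0; 0 0 -0.002 0 0 0 0; 0 0 -0.002 0 0 0 0")

```text
time_s: 7.2
ee_pos: [0.5624, -0.1586, 0.0332]
tool_rot: [-88.9, 90.0, -31.6]
ft_force: [-1.2, 0.0, 7.0]
width: 0.007
```

step_arm(deltas="-0.018 0.008 0 0 0 0 0; -0.037 0.015 0 0 0 0 0; -0.055 0.023 0 0 0 0 0; -0.074 0.031 0 0 0 0 0; -0.092 0.038 0 0 0 0 0; -0.111 0.046 0 0 0 0 0; -0.111 0.046 0 0 0 0 0")

```text
time_s: 7.9
ee_pos: [0.5514, -0.1539, 0.0332]
tool_rot: [-56.1, 90.0, 1.2]
ft_force: [0.9, 0.7, 6.3]
width: 0.0
```

```bash
python3 st.py; python3 snap.py s5 scene 290 140 430 270 5
```

```text
7.9 [ 0.5514 -0.1539  0.0332] x [ 0.001  0.    -1.   ] yaw jaw 147.32 F [0.87 0.73 6.26] w 0.0 q7 134.7
```

View pics/s5c.png

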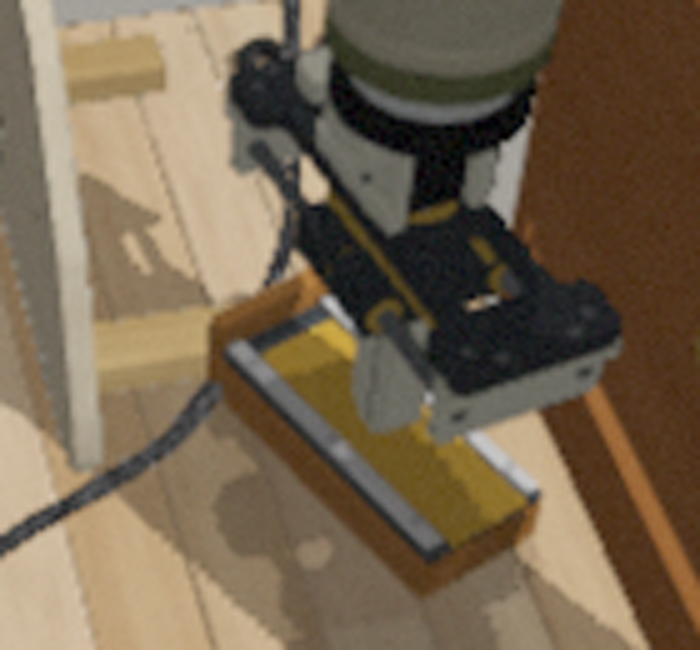

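step_arm(deltas="-0.022 0.009 0 0 0 0 0; -0.044 0.018 0 0 0 0 0; -0.066 0.028 0 0 0 0 0; -0.089 0.037 0 0 0 0 0; -0.111 0.046 0 0 0 0 0; -0.133 0.055 0 0 0 0 0; -0.155 0.064 0 0 0 0 0; -0.177 0.074 0 0 0 0 0; -0.2 0.083 0 0 0 0 0; -0.222 0.092 0 0 0 0 0; -0.222 0.092 0 0 0 0 0")

```text
time_s: 9.05
ee_pos: [0.5291, -0.1446, 0.0332]
tool_rot: [-54.2, 90.0, 3.2]
ft_force: [0.1, -0.4, 6.1]
width: -0.002
```

step_arm(deltas="-0.022 0.009 0 0 0 0 0; -0.044 0.018 0 0 0 0 0; -0.066 0.028 0 0 0 0 0; -0.089 0.037 0 0 0 0 0; -0.111 0.046 0 0 0 0 0; -0.133 0.055 0 0 0 0 0; -0.155 0.064 0 0 0 0 0; -0.17 0.07 0 0 0 0 0; -0.17 0.07 0 0 0 0 0")

```text
time_s: 9.95
ee_pos: [0.5122, -0.1377, 0.0331]
tool_rot: [-56.4, 90.0, 0.9]
ft_force: [0.9, 0.2, 5.4]
width: 0.003
```

```bash
python3 st.py; python3 snap.py s6 scene 290 140 430 270 5;python3 snap.py t6 top 320 220 420 340 5
```

```text
9.95 [ 0.5122 -0.1377  0.0331] x [ 0.001  0.    -1.   ] yaw jaw 147.32 F [0.95 0.18 5.42] w 0.003 q7 132.4
```

View pics/s6c.png

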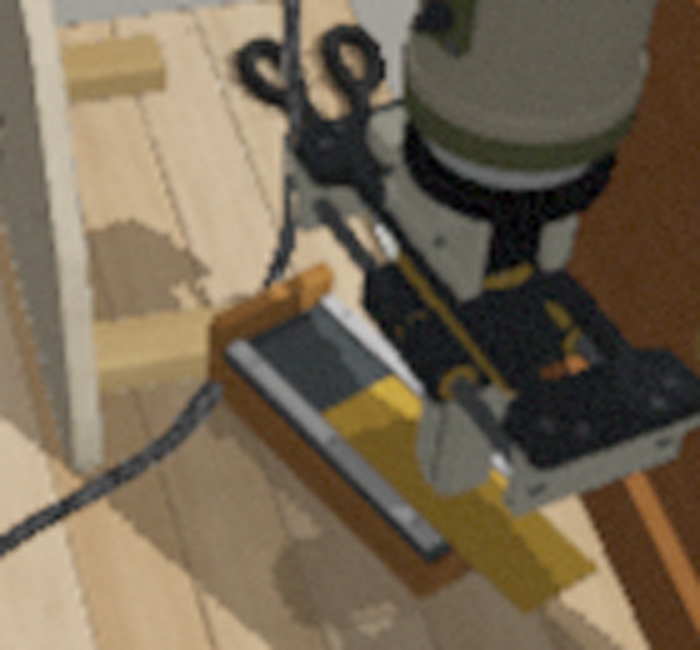

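View pics/t6c.png

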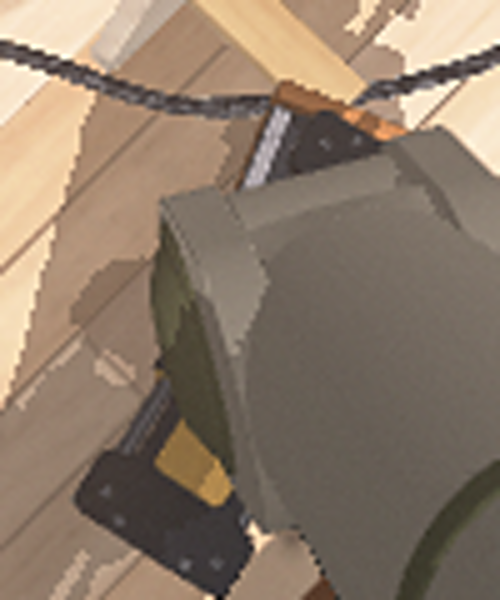

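```bash
python3 - <<'E'
from wb import *
cs=cam('scene')
F=plane(cs,[[395.4,261.6],[408.6,253]],.032); print(F,F.mean(0))
m=np.array([.4878,-.1263]);d=np.array([.9245,-.381])
print((m-F.mean(0)[:2])@d)
B=plane(cs,[[290+322/5,140+413/5],[290+385/5,140+380/5]],.033);print(B,(B.mean(0)[:2]-m)@d)
E
```

```text
[[ 0.45577451 -0.09433089  0.032     ]
 [ 0.44302279 -0.12846535  0.032     ]] [ 0.44939865 -0.11139812  0.032     ]
0.041179666961989686
[[ 0.57505203 -0.14105551  0.033     ]
 [ 0.56172014 -0.17270213  0.033     ]] 0.08615236406062242
```

step_arm(deltas="-0.02 0.008 0 0 0 0 0; -0.04 0.016 0 0 0 0 0; -0.06 0.024 0 0 0 0 0; -0.07 0.029 0 0 0 0 0; -0.07 0.029 0 0 0 0 0; -0.07 0.029 0.02 0 0 0 0; -0.07 0.029 0.06 0 0 0 0; -0.07 0.029 0.2 0 0 0 0; -0.07 0.029 0.5 0 0 0 0; -0.07 0.029 0.9 0 0 0 0; -0.07 0.029 1 0 0 0 0")

```text
time_s: 11.15
ee_pos: [0.506, -0.135, 0.1361]
tool_rot: [-68.3, 89.8, -11.1]
ft_force: [0.7, 0.2, -0.1]
width: 0.004
```

```bash
python3 st.py; python3 snap.py w7 wrist;python3 snap.py s7 scene 290 140 430 270 5
```

```text
11.15 [ 0.506  -0.135   0.1361] x [ 0.004 -0.001 -1.   ] yaw jaw 147.3 F [ 0.66  0.18 -0.14] w 0.004 q7 137.5
```

View pics/w7.png

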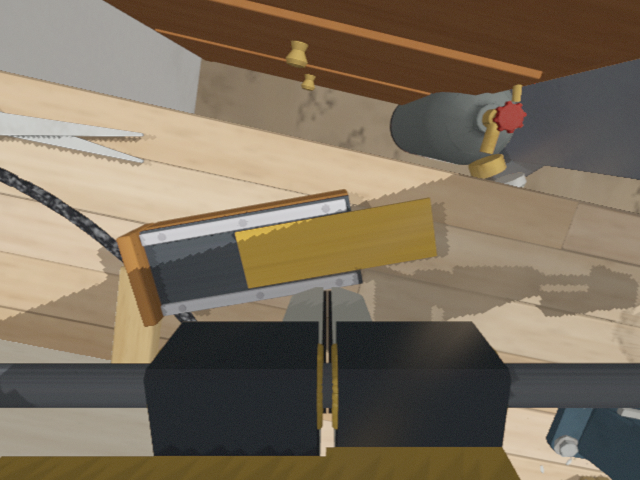

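View pics/s7c.png

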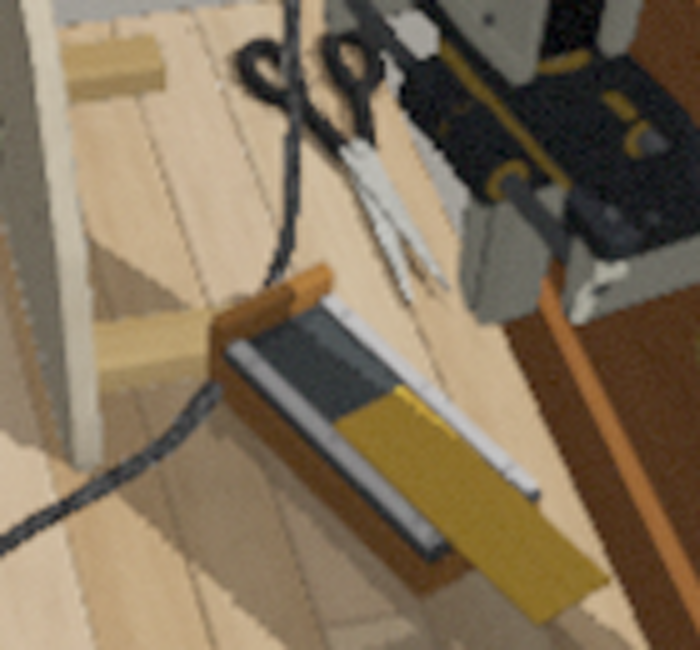

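Blank lies flat, front protruding past the tray mouth. Measure it precisely.

```bash
python3 - <<'E'
from wb import *
im,c=W('w7')
k=maskpts(im,(225,190,450,300),(18,120,60),(32,255,255)); r=rect(c,k,.033);print('blank w7',r[0],r[1],r[2]);print(r[3].round(4)); bc=r[3]
# mouth: rail ends
q=[[346.5,191],[350.5,208],[360.5,283]]
print(plane(c,q,.03).round(4))
ims=cv2.imread('pics/s7.png');cs=cam('scene')
k=maskpts(ims,(350,210,420,270),(18,120,60),(32,255,255)); r2=rect(cs,k,.033);print('scene',r2[0],r2[1],r2[2]);print(r2[3].round(4))
print(tri(c,proj(c,np.c_[bc,np.full(4,.033)]),cs,proj(cs,np.c_[r2[3],np.full(4,.033)])).round(4))
m=np.array([.4878,-.1263]);d=np.array([.9245,-.381]);print('centre inside mouth',(r[0]-m)@d,(r2[0]-m)@d, 'lat',(r[0]-m)@[.381,.9245])
cv2.imwrite('pics/w7c.png',cv2.resize(im[180:300,225:445],None,fx=3.5,fy=3.5,interpolation=cv2.INTER_NEAREST))
E
```

```text
blank w7 [ 0.50044969 -0.13213426] (40.459205627441406, 129.94068908691406) 67.65313720703125
[[ 0.4327 -0.1261]
 [ 0.5528 -0.1755]
 [ 0.5682 -0.1381]
 [ 0.4481 -0.0887]]
[[ 0.476  -0.1577  0.03  ]
 [ 0.4797 -0.1468  0.03  ]
 [ 0.5015 -0.0986  0.03  ]]
scene [ 0.50220403 -0.13117327] (43.966800689697266, 132.38327026367188) 68.84563446044922
[[ 0.4325 -0.1278]
 [ 0.556  -0.1756]
 [ 0.5719 -0.1346]
 [ 0.4484 -0.0868]]
[[ 0.4326 -0.1266  0.0344  0.0006]
 [ 0.5545 -0.1754  0.0328  0.003 ]
 [ 0.5715 -0.1372  0.0293  0.0034]
 [ 0.4483 -0.088   0.0315  0.0008]]
centre inside mouth 0.013917489562509369 0.015173243788672706 lat -0.0005742378015415215
```

View pics/w7c.png

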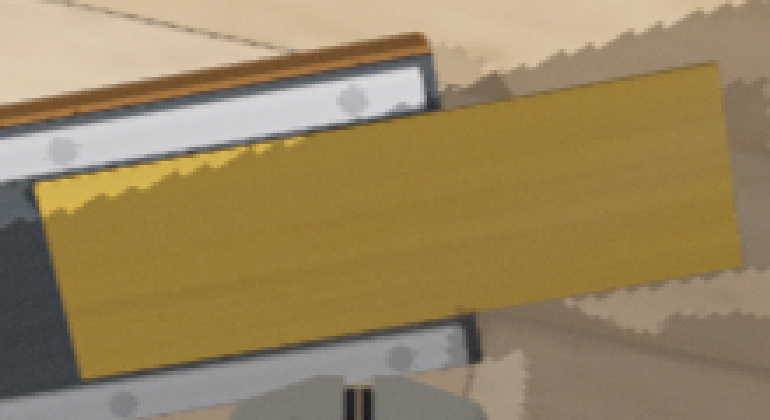

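step_arm(deltas="-0.04 0.02 0 0 0 -0.1 75; -0.08 0.04 0 0 0 -0.2 75; -0.13 0.05 0 0 0 -0.3 75; -0.17 0.07 0 0 0 -0.4 75; -0.21 0.09 0 0 0 -0.5 75; -0.25 0.11 0 0 0 -0.6 75; -0.3 0.13 0 0 0 -0.7 75; -0.35 0.15 0 0 0 -0.8 75; -0.4 0.17 0 0 0 -0.9 75; -0.425 0.182 0 0 0 -0.927 75; -0.425 0.182 -0.3 0 0 -0.927 75; -0.425 0.182 -0.4 0 0 -0.927 75")

```text
time_s: 12.45
ee_pos: [0.4615, -0.1164, 0.0909]
tool_rot: [-158.2, 89.8, 179.6]
ft_force: [-0.9, -0.6, -0.5]
width: 0.751
```

step_arm(deltas="0 0 0 0 0 0 75; 0 0 0 0 0 0 75")

```text
time_s: 12.65
ee_pos: [0.4623, -0.1168, 0.0928]
tool_rot: [-160.8, 89.9, 176.8]
ft_force: [0.4, 0.0, 0.2]
width: 0.752
```

```bash
python3 st.py; python3 snap.py w8 wrist;python3 snap.py s8 scene 290 140 450 280 5
```

```text
12.65 [ 0.4623 -0.1168  0.0928] x [-0.001  0.    -1.   ] yaw jaw 67.68 F [0.37 0.01 0.17] w 0.752 q7 78.6
```

View pics/w8.png

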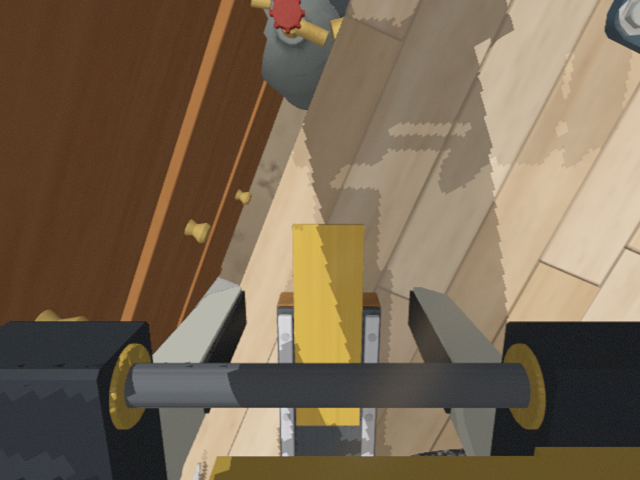

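View pics/s8c.png

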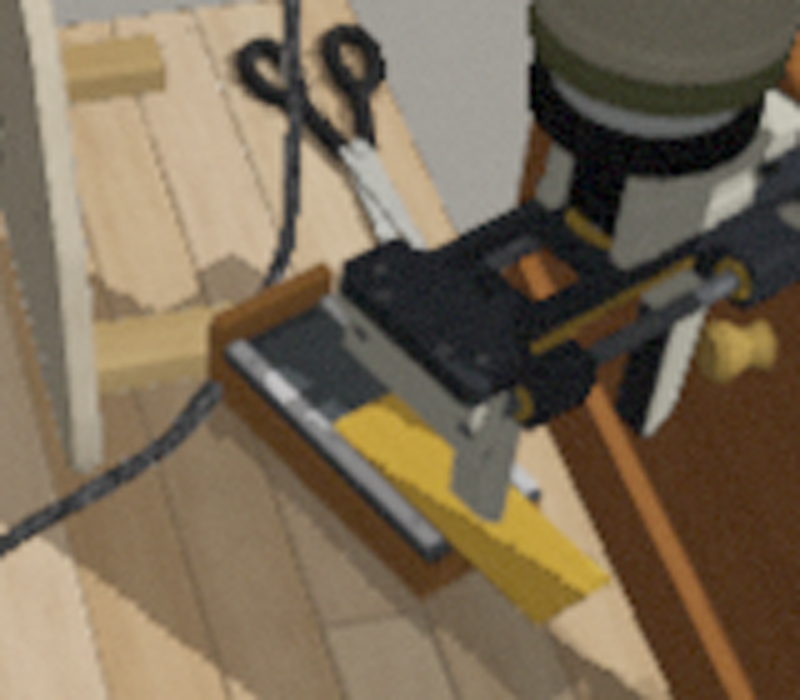

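```bash
python3 - <<'E'
from wb import *
cs=cam('scene');d=np.load('pics/scene0.npy');print(depthpt(cs,[[438,209],[433,209],[444,209],[425,230]],d).round(3))
im,c=W('w8');F=plane(c,[[293,225],[364,225]],.033);print(F.round(4),np.linalg.norm(F.mean(0)[:2]-[.4623,-.1168]))
E
```

```text
[[ 0.445 -0.3    0.01 ]
 [ 0.454 -0.29   0.014]
 [ 0.434 -0.306  0.011]
 [ 0.469 -0.341 -0.114]]
[[ 0.4334 -0.1248  0.033 ]
 [ 0.4483 -0.0886  0.033 ]] 0.023711944708917576
```

step_arm(deltas="0.01 0 -0.15 0 0 0 75; 0.01 0 -0.3 0 0 0 75; 0.01 0 -0.4 0 0 0 75; 0.01 0 -0.4 0 0 0 75")

```text
time_s: 13.15
ee_pos: [0.4632, -0.1167, 0.0524]
tool_rot: [-166.9, 89.9, 170.8]
ft_force: [0.2, 1.0, 0.7]
width: 0.75
```

step_arm(deltas="0 0 -0.15 0 0 0 75; 0 0 -0.3 0 0 0 75; 0 0 -0.33 0 0 0 75; 0 0 -0.33 0 0 0 75; 0 0 -0.33 0 0 0 60; 0 0 -0.33 0 0 0 0; 0 0 -0.33 0 0 0 0; 0 0 -0.33 0 0 0 0; 0 0 -0.33 0 0 0 0; 0 0 -0.33 0 0 0 0; 0 0 -0.33 0 0 0 0; 0 0 -0.33 0 0 0 0")

```text
time_s: 14.35
ee_pos: [0.4636, -0.1167, 0.0199]
tool_rot: [11.0, 90.0, -11.3]
ft_force: [-0.2, -0.5, 1.9]
width: 0.422
```

```bash
python3 st.py
```

```text
14.35 [ 0.4636 -0.1167  0.0199] x [ 0. -0. -1.] yaw jaw 67.64 F [-0.2  -0.46  1.91] w 0.422 q7 78.8
```

step_arm(deltas="0 0 0 0 0 0 0; 0 0 0.03 0 0 0 0; 0 0 0.08 0 0 0 0; 0 0 0.15 0 0 0 0; 0 0 0.25 0 0 0 0; 0 0 0.35 0 0 0 0; 0 0 0.45 0 0 0 0; 0 0 0.55 0 0 0 0; 0 0 0.6 0 0 0 0; 0 0 0.6 0 0 0 0")

```text
time_s: 15.35
ee_pos: [0.4639, -0.1167, 0.0808]
tool_rot: [13.6, 89.9, -8.8]
ft_force: [0.4, -0.3, -1.2]
width: 0.42
```

```bash
python3 st.py; python3 snap.py w9 wrist;python3 snap.py s9 scene 290 140 450 280 5
```

```text
15.35 [ 0.4639 -0.1167  0.0808] x [ 0.002 -0.    -1.   ] yaw jaw 67.64 F [ 0.35 -0.27 -1.2 ] w 0.42 q7 78.7
```

View pics/w9.png

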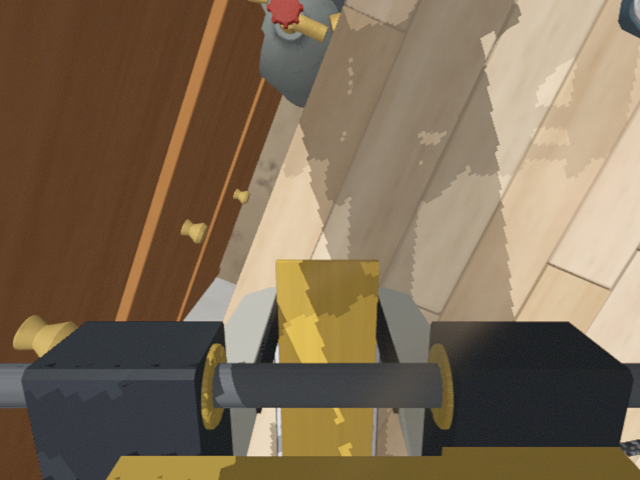

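View pics/s9c.png

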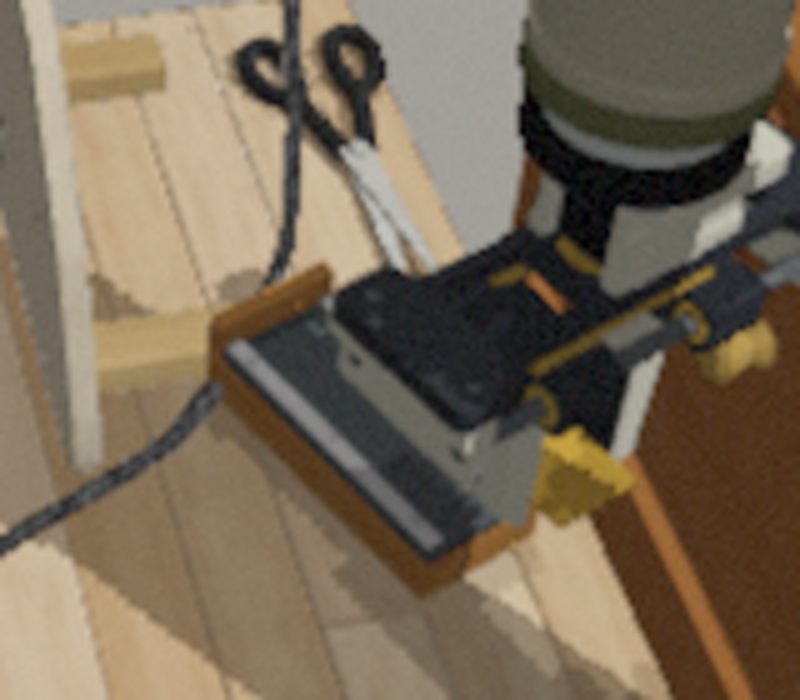

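```bash
python3 - <<'E'
from wb import *
im,c=W('w9');s=np.load('pics/w9.npy');d=np.array([.9245,-.381,0]);n=np.array([.381,.9245,0])
for L in(23,24,25,26):
  for h in(.011,.014,.017): print(L,h,proj(c,s[:3]-d*L/1000+n*np.array([[-.02],[.02]])+[0,0,h]).round(1).tolist())
E
```

```text
23 0.011 [[274.4, 265.2], [377.5, 265.3]]
23 0.014 [[273.4, 267.6], [378.4, 267.7]]
23 0.017 [[272.5, 270.1], [379.4, 270.2]]
24 0.011 [[274.3, 262.8], [377.6, 262.8]]
24 0.014 [[273.4, 265.1], [378.5, 265.2]]
24 0.017 [[272.4, 267.6], [379.5, 267.6]]
25 0.011 [[274.2, 260.3], [377.7, 260.3]]
25 0.014 [[273.3, 262.6], [378.6, 262.7]]
25 0.017 [[272.3, 265.0], [379.6, 265.1]]
26 0.011 [[274.1, 257.8], [377.8, 257.9]]
26 0.014 [[273.2, 260.1], [378.7, 260.1]]
26 0.017 [[272.2, 262.5], [379.6, 262.5]]
```

step_arm(deltas="0 0.15 0.1 0 0 0 0; 0.05 0.4 0.2 0 0 0 0; 0.1 0.7 0.2 0 0 0 0; 0.2 1 0.2 0 0 0 0")

```text
time_s: 15.85
ee_pos: [0.483, -0.016, 0.0997]
tool_rot: [-146.4, 89.9, -168.9]
ft_force: [-0.1, 0.3, -1.9]
width: 0.42
```

step_arm(deltas="0.05 0.3 0 0 0 0 0; 0.15 0.6 0 0 0 0 0; 0.25 1 0 0 0 0 0")

```text
time_s: 16.15
ee_pos: [0.5084, 0.0834, 0.0994]
tool_rot: [-113.9, 89.9, -136.4]
ft_force: [0.5, -1.0, -1.9]
width: 0.424
```

step_arm(deltas="0.05 0.2 -0.1 0 0 0 0; 0.11 0.385 -0.2 0 0 0 0; 0.11 0.385 -0.4 0 0 0 0; 0.11 0.385 -0.4 0 0 0 0; 0.11 0.385 -0.4 0 0 0 0")

```text
time_s: 16.65
ee_pos: [0.5189, 0.1209, 0.0594]
tool_rot: [-128.6, 89.9, -151.1]
ft_force: [0.3, 1.0, -1.0]
width: 0.418
```

```bash
python3 st.py; python3 snap.py w10 wrist;python3 snap.py s10 scene 240 240 360 350 6; python3 snap.py t10 top 220 210 320 310 6
```

```text
16.65 [0.5189 0.1209 0.0594] x [-0.002 -0.001 -1.   ] yaw jaw 67.58 F [ 0.34  0.97 -0.95] w 0.418 q7 57.2
```

View pics/s10c.png

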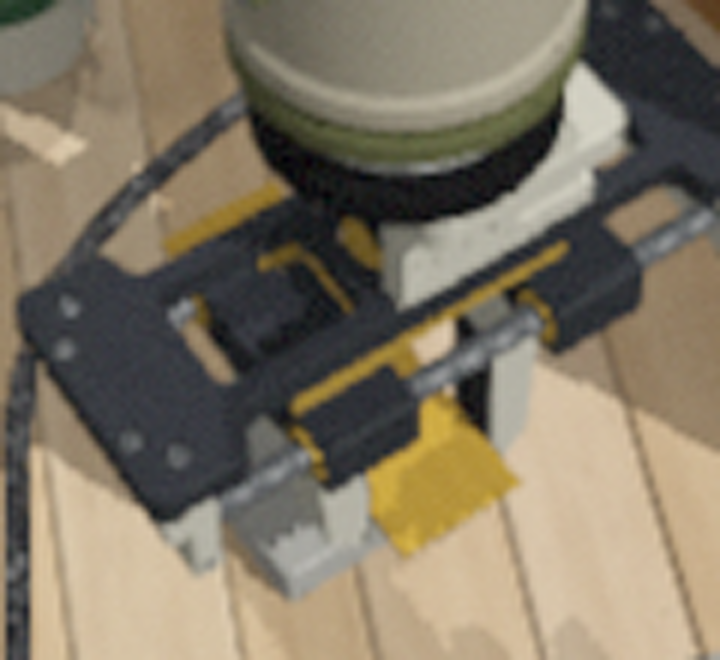

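View pics/t10c.png

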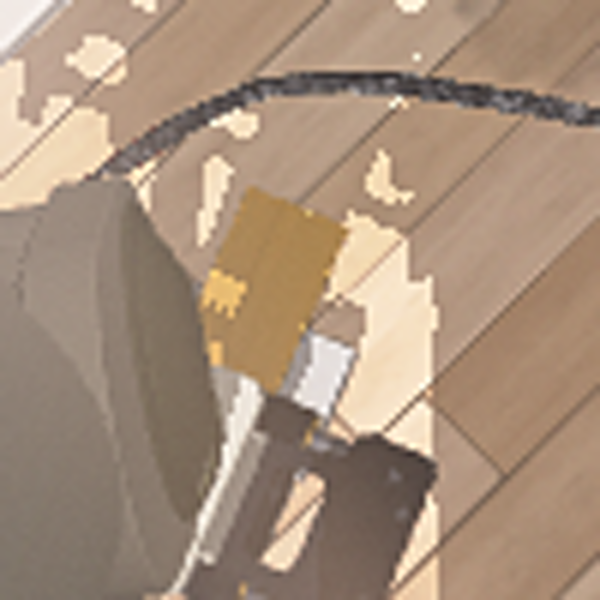

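View pics/w10.png

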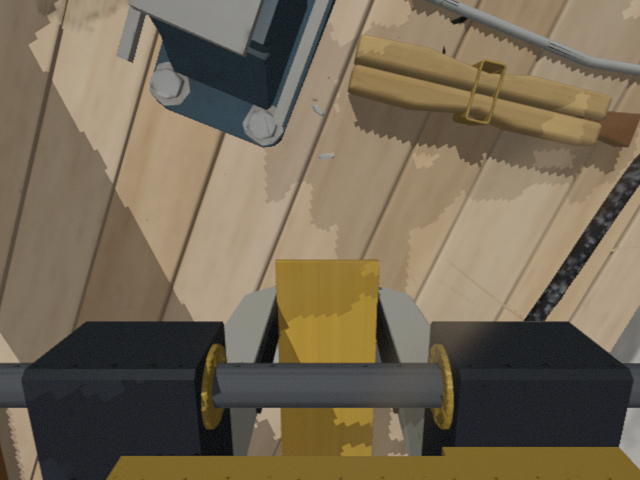

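```bash
python3 st.py; python3 - <<'E'
from wb import *
ct=cam('top')
F=plane(ct,[[219.5+250/6,209.5+187/6],[219.5+348/6,209.5+228/6]],.0729);d=np.array([.9245,-.381,0])
print(F.round(4),np.linalg.norm(F[0]-F[1]),F.mean(0)-.065*d)
E
```

```text
16.8 [0.5198 0.1211 0.0605] x [ 0.001 -0.    -1.   ] yaw jaw 67.57 F [ 0.88  0.14 -0.07] w 0.422 q7 57.2
[[0.6245 0.098  0.0729]
 [0.6094 0.0621 0.0729]] 0.038909649155237785 [0.55690101 0.10481523 0.0729    ]
```

step_arm(deltas="0.01 0.005 -0.1 0 0 0 0; 0.01 0.005 -0.25 0 0 0 0; 0.01 0.005 -0.38 0 0 0 0; 0.01 0.005 -0.44 0 0 0 0; 0.01 0.005 -0.44 0 0 0 0; 0.01 0.005 -0.44 0 0 0 0")

```text
time_s: 17.4
ee_pos: [0.5205, 0.1222, 0.0159]
tool_rot: [-128.2, 90.0, -150.6]
ft_force: [-0.2, 0.4, -1.2]
width: 0.419
```

```bash
python3 st.py; python3 snap.py s11 scene 240 240 360 350 6; python3 snap.py t11 top 220 210 320 310 6
```

```text
17.4 [0.5205 0.1222 0.0159] x [-0. -0. -1.] yaw jaw 67.63 F [-0.16  0.42 -1.16] w 0.419 q7 57.7
```

View pics/t11c.png

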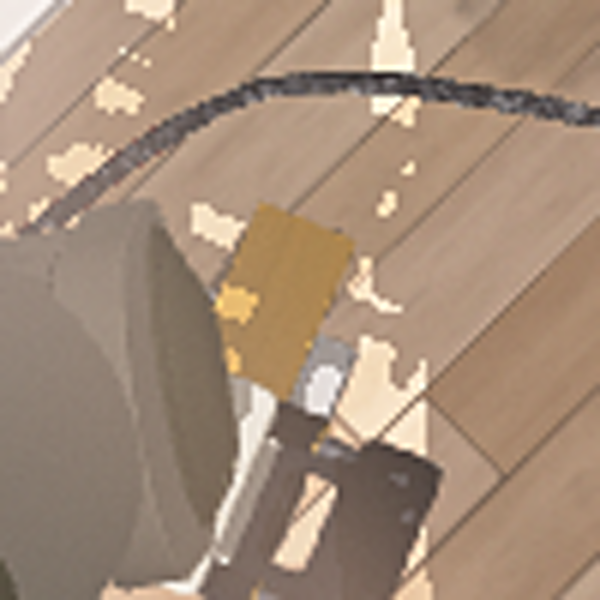

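View pics/s11c.png

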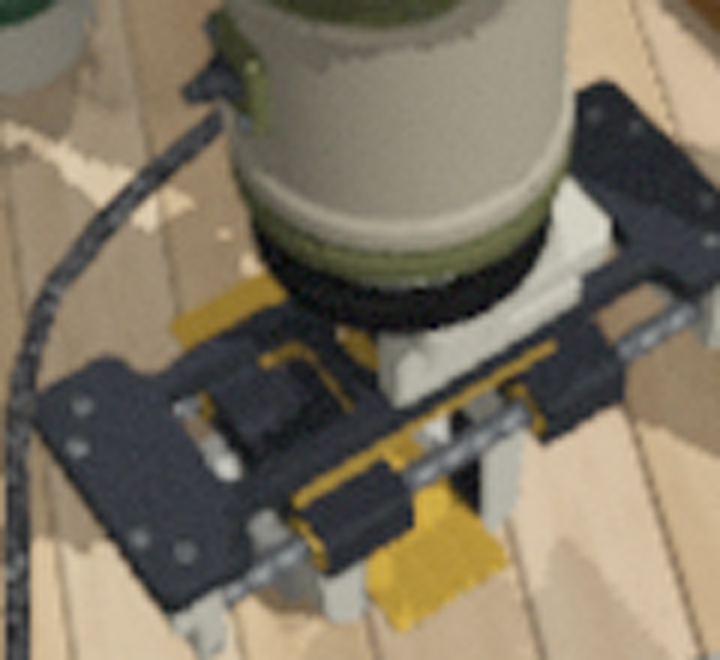

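```bash
python3 - <<'E'
from wb import *
ct=cam('top');d=np.array([.9265,-.376,0]);n=np.array([.376,.9265,0])
im=cv2.imread('pics/t11.png');cv2.imwrite('pics/t11d.png',cv2.resize(im[238:282,252:292],None,fx=14,fy=14,interpolation=cv2.INTER_NEAREST))
F=plane(ct,[[219.5+263/6,209.5+203/6],[219.5+355/6,209.5+240/6]],.0294)
print(F.round(4),np.linalg.norm(F[0]-F[1]),F.mean(0)-.065*d)
b=plane(ct,[[219.5+356/6,209.5+345/6]],.018);print(b, (F.mean(0)-b[0])@d,(F[1]-b[0])@n)
E
```

```text
[[0.6254 0.0987 0.0294]
 [0.6112 0.0637 0.0294]] 0.037772267709102844 [0.55808252 0.10560222 0.0294    ]
[[0.57260397 0.06383153 0.018     ]] 0.0358256820877066 0.014356450053104255
```

View pics/t11d.png

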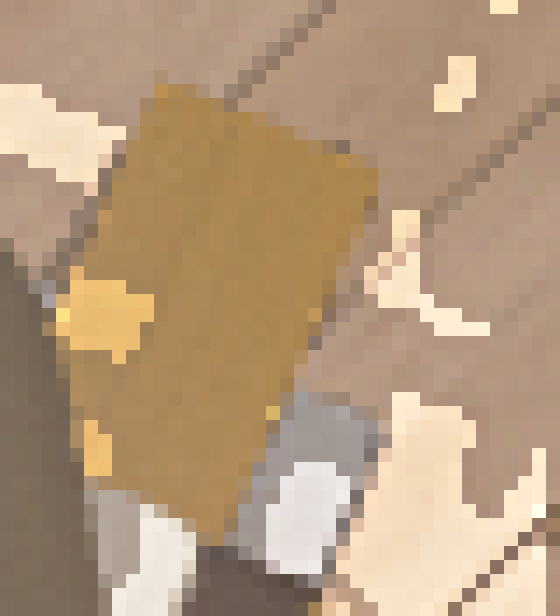

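step_arm(deltas="0 0 -0.02 0 0 0 0; 0 0 -0.04 0 0 0 0; 0 0 -0.06 0 0 0 0; 0 0 -0.07 0 0 0 0; 0 0 -0.07 0 0 0 0; 0 0 -0.07 0 0 0 0")

```text
time_s: 18.1
ee_pos: [0.5205, 0.1223, 0.0089]
tool_rot: [-81.2, 90.0, -103.5]
ft_force: [-0.7, -0.3, -0.5]
width: 0.42
```

step_arm(deltas="0 0 -0.004 0 0 0 0; 0 0 -0.008 0 0 0 0; 0 0 -0.008 0 0 0 0; 0 0 -0.008 0 0 0 0")

```text
time_s: 18.5
ee_pos: [0.5205, 0.1223, 0.0081]
tool_rot: [35.7, 90.0, 13.4]
ft_force: [-1.0, -0.5, -0.5]
width: 0.42
```

step_arm(deltas="0 0 -0.003 0 0 0 0; 0 0 -0.005 0 0 0 0; 0 0 -0.005 0 0 0 0; 0 0 -0.005 0 0 0 0")

```text
time_s: 18.9
ee_pos: [0.5205, 0.1223, 0.0078]
tool_rot: [44.7, 90.0, 22.3]
ft_force: [-1.1, 0.5, 4.5]
width: 0.417
```

step_arm(deltas="0 0 -0.002 0 0 0 0; 0 0 -0.004 0 0 0 0; 0 0 -0.004 0 0 0 0; 0 0 -0.004 0 0 0 0")

```text
time_s: 19.3
ee_pos: [0.5205, 0.1224, 0.0075]
tool_rot: [53.1, 90.0, 30.8]
ft_force: [-1.5, 1.1, 7.6]
width: 0.416
```

step_arm(deltas="0 0 0.003 0 0 0 0; 0 0 0.004 0 0 0 0; 0 0 0.004 0 0 0 43; 0 0 0.004 0 0 0 46; 0 0 0.004 0 0 0 50; 0 0 0.004 0 0 0 60; 0 0 0.004 0 0 0 70; 0 0 0.004 0 0 0 75; 0 0 0.004 0 0 0 75; 0 0 0.004 0 0 0 75")

```text
time_s: 20.3
ee_pos: [0.5205, 0.1223, 0.0076]
tool_rot: [-80.5, 90.0, -102.8]
ft_force: [0.4, 0.1, -0.6]
width: 0.747
```

step_arm(deltas="0 0 0.1 0 0 0 75; 0 0 0.3 0 0 0 75; 0 0 0.6 0 0 0 75; 0 0 1 0 0 0 75; 0 0 1 0 0 0 75")

```text
time_s: 20.8
ee_pos: [0.5226, 0.1227, 0.1123]
tool_rot: [40.9, 89.6, 18.6]
ft_force: [0.5, 1.0, 0.6]
width: 0.75
```

step_arm(deltas="-0.05 0 0.3 0 0 0 75; -0.1 0 0.6 0 0 0 75; -0.1 0 1 0 0 0 75; -0.1 0 1 0 0 0 75; -0.1 0 1 0 0 0 75")

```text
time_s: 21.3
ee_pos: [0.5106, 0.1225, 0.2084]
tool_rot: [48.2, 89.9, 25.8]
ft_force: [0.1, 0.3, -0.6]
width: 0.753
```

```bash
python3 st.py; python3 snap.py w12 wrist; python3 snap.py s12 scene 240 260 360 370 6
```

```text
21.3 [0.5106 0.1225 0.2084] x [ 0.002  0.001 -1.   ] yaw jaw 67.65 F [ 0.1   0.3  -0.63] w 0.753 q7 54.2
```

View pics/w12.png

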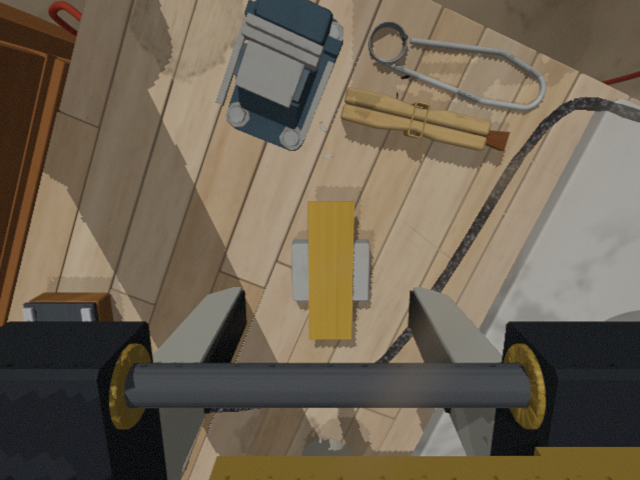

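View pics/s12c.png

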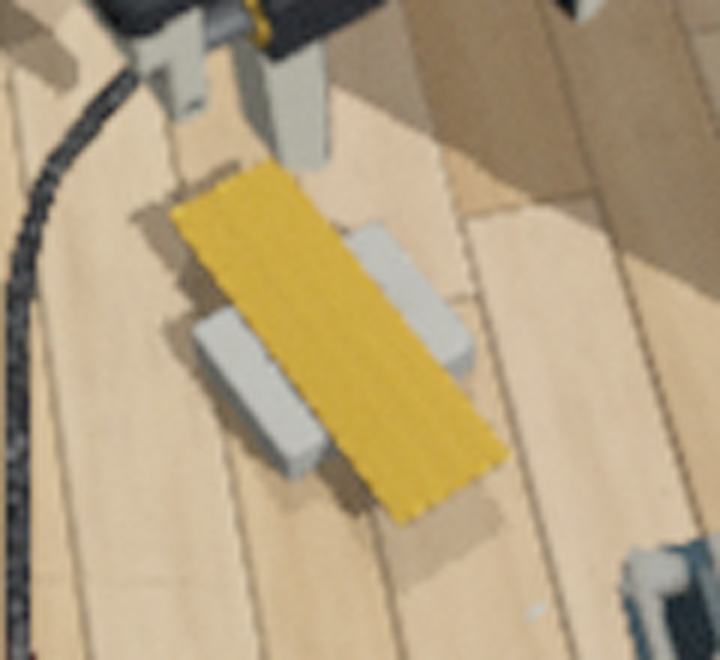

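```bash
python3 - <<'E'
from wb import *
im,c=W('w12')
k=maskpts(im,(285,190,385,350),(18,120,60),(32,255,255)); r=rect(c,k,.021);print('blank',r[0],r[1],r[2]);print(r[3].round(4))
cv2.imwrite('pics/w12c.png',cv2.resize(im[230:310,285:380],None,fx=8,fy=8,interpolation=cv2.INTER_NEAREST))
E
```

```text
blank [0.55663115 0.10761944] (40.491539001464844, 130.16354370117188) 67.3793716430664
[[0.4888 0.114 ]
 [0.6089 0.0639]
 [0.6245 0.1013]
 [0.5043 0.1513]]
```

View pics/w12c.png

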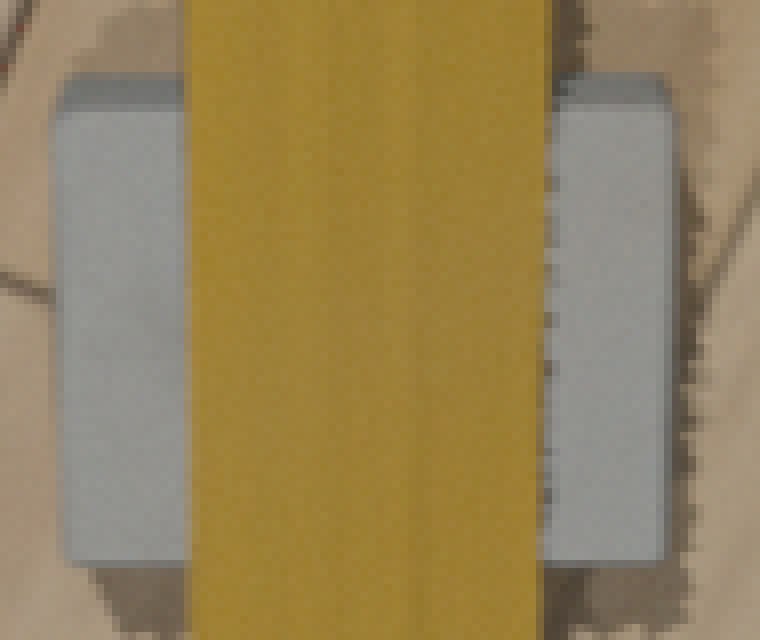

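```bash
python3 - <<'E'
from wb import *
im,c=W('w12')
q=np.array([[52,106],[677,103],[668,566],[64,568]])/8+[284.5,229.5]
P=plane(c,q,.018);print(P.round(4),P.mean(0)); e=(P[3]+P[2]-P[0]-P[1])[:2]/2;print(np.linalg.norm(e),np.degrees(np.arctan2(e[1],e[0])),np.linalg.norm(P[0]-P[1]))
d=np.array([.925,-.38]);n=np.array([.38,.925]);D=np.array([.5566,.1076])-P.mean(0)[:2];print(D@d,D@n)
E
```

```text
[[0.5181 0.0858 0.018 ]
 [0.544  0.1495 0.018 ]
 [0.5948 0.1291 0.018 ]
 [0.5687 0.0651 0.018 ]] [0.55640467 0.10737788 0.018     ]
0.05467984984371091 -22.070900797248058 0.06880823197742103
9.627783075610077e-05 0.00027968838539770924
```

```bash
python3 -c "
from workcell import arm
print(arm.job_done()); print(arm.get_obs()['time_s'])"
```

```text
the job is handed in; nothing more can be done
None
the job is handed in; nothing more can be done
```

I slid the brass blank out of the tray, gripped it and laid it across the bench block, then handed the job in at about 21.5 s; no verdict was reported.

- **Sliding:** I pressed with closed fingers and slid the blank about 61 mm along the tray. The readings I took showed 4–7 N. It ended with about 51 mm overhanging and its centre about 14 mm inside the open end.
- **Gripping:** I pinched it by its sides 40 mm from its centre, so the fingers would clear the block. It stayed level and did not slip when lifted and carried.
- **Placing:** I lowered it until it rested on the block. The highest reading was 7.6 N, and I eased that off before opening the fingers and backing the gripper well clear.

**Last checks:** The final wrist view puts the blank's centre 0.1 mm off along its length and 0.3 mm across, and about 0.5° from the block's direction. A scene picture shows it lying flat with both ends sticking out. No contact with the other objects was seen.

**Disagreements:**
- Cameras placed the block's centre about 2–3 mm apart before placing; the final figures come from one wrist picture of blank and block together.
- A rough overhead check just before placing suggested the blank was up to 1.7 mm short at one end, which the final picture did not bear out.
- One height calculation (wrist and overhead views of the blank's front corners) was unusable because the two lines of sight were nearly parallel. The other view pairs and the touch height agreed with the 33 mm given.

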